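# Store a lemon in the clip-top jar and clamp the lid with its wire bail

## Robot

A 6-joint arm with a two-finger parallel gripper is mounted at the origin on a cart in front of the work surface, level with it; the furniture and walls round the work are solid. World frame = base frame: x ahead of the robot, y to its left, z up, the work surface at z = 0. Lengths are in mm, angles in rad, forces in N, time in s.
With the tool pointing down it reaches from about 300 to 775 mm from the base axis. Payload 14.6 kg.
Tool frame: the origin (TCP) lies at the very end of the fingers, on their centre line; the grasp point (between the pads) lies 19 mm behind it; z points along the fingers, y is the line along which they close (so a half turn about z gives the same grasp; the last joint's range is limited). The gripper opens to 94 mm and grips with 3 to 60 N. Pads are 16 mm wide; open, the fingers measure 119 mm over their backs; the gripper's body (75 mm by 177 mm) begins 78 mm behind the grasp point.
Start: joints at [1.1, 0.3, 1.521, -0, 1.321, -0.067], TCP at [216.1, 505.757, 205.446] pointing down, gripper open.
Joint ranges: [-3.03, 3.03], [-0.79, 2.21], [0.23, 2.52], [-1.04, 4.18], [0, 3.07], [-2.55, 2.55]. Speed limits (rad/s): [2.22, 2.22, 2.57, 3.14, 3.14, 3.14].

## Interface

Orientations are given as [roll, pitch, yaw] about the fixed x, y, z axes, in that order (R = Rz(yaw) Ry(pitch) Rx(roll)).
In Python, from cell import manip, camera, get_calibration gives the robot as it stands. The module is installed in compiled form; this text tells all that it offers.
- The arm moves only by the tool jog_arm, never from a script. Its argument "plan" is one flat list of numbers, 6 for each row, row after row: the shift along the world's x, y, z in m, then the turn, a rotation vector about the world's x, y, z in degrees. A call has 1 to 20 rows; each row is the pose to reach, as a shift and turn from the pose commanded when the call began; what a row does not reach only later rows make up. A row lasts 1/10 s, in which the tool goes at most 50 mm and 8.59 degrees, less where a joint would pass 70% of its speed; a pose out of reach is approached as far as the arm can. A call with a gripper value outside its range is refused whole. "claw" is the finger opening in m, from 0 to 0.094, set as the call begins (left out, the last holds). The fingers move at their own pace and stop on an object; "force" is the grip in N (left out, the last holds). Time passes only in rows, so rows that repeat a pose let the fingers close. It gives the time, the measured TCP pose, the force, the opening and the grip force at its end, in the units of the state.
- manip.read_state(): the state, without advancing time (a new reading comes with each control period).
- camera(name): name is "scene" or "top"; returns (picture, depth): 400x640x3 uint8, red, green, blue; 400x640 float32, mm along the optical axis (not along the pixel's ray), 0 where there is no reading.
- get_calibration(name): a dict with "fx", "fy", "cx", "cy" (pixels), "k1" (the pictures are not rectified: a ray, as slopes to the right and down, at radius r is drawn at 1 + k1 r^2 times it, then the intrinsics apply), "origin" and "attitude" of the camera in the world. Camera axes: x right, y down, z forward; pixel columns grow to the right and rows downward; lengths in mm; the calibration is good to about 2 mm. A picture is of the moment at which its call begins. get_calibration takes no time and is no camera call.
- manip.sign_off(): hands the job in; it is judged then, once.
The state is a dict: "clock": time; "joints": joint angles; "qd": joint speeds; "effort": joint torques, N m; "eef_pos": TCP position; "eef_rot": TCP orientation; "wrist_force": force on the tool from outside, world axes, zero at the start; "moment": the same for the moment, N m; "finger_gap": finger opening in mm; "finger_force": force on a finger pad.
Only numpy, scipy, OpenCV 4.12 (cv2) and the standard library are available. Lean on these libraries where they do the work, as an engineer would, in place of code of your own. Each camera call takes 0.05 s, during which the arm holds its last target. There are 200 camera calls.

## Task

Put the whole yellow lemon into the grey clip-top jar, swing the jar's wooden lid shut, then lift the wire bail from the front up over the saddles on the lid until it snaps over centre and clamps the lid. Leave the onion, the oil carafe and the salt dish where they are.

Things in the scene. Friction and masses are not known exactly. Their poses are not given: they have to be found in the camera images.
- jar: Grey round stoneware jar, 110 mm across, rim 122 mm high, 100 mm inside, inner floor 6 mm up; heavy, does not move. Origin: centre of its underside. Its +x axis points to the rear, where the lid is hinged; the bail hangs at its front (-x), pivoted at its two sides (y), out to 70 mm from the axis.
- jar_mouth (a point): Centre of the jar's mouth, level with the rim, 122 mm above the worktop.
- lid (a joint): Opening angle of the round wooden lid (116 mm across, 14 mm thick, 120 g): 0 shut, up to 1.9 rad fully open, leaning back behind the jar. Light hinge: the lid stays open when it leans back (it may sink back to its stop), and falls shut by itself once pulled forward below about 0.6 rad.
- lid_hinge (a point): Middle of the lid's hinge axis (parallel to the jar's y), 62 mm behind the jar's axis and 122 mm up. The shut lid's underside lies at this height.
- lid_edge (a point): Front edge of the lid, in the middle of its thickness, 120 mm from the hinge and 7 mm above the lid's underside; the topmost point of the open lid.
- bail (a joint): Angle of the wire bail about its pivots: 0 clamped (wire fully home in the seats on the saddles, over the jar), 1.83 to 1.97 hanging open in front, stop at 2.05. It stays where it is left. With the lid shut the wire meets the saddles at about 0.35, must be driven over the crest at 0.22 (4 to 8 N at the grip; the wire springs outward 2.2 mm), then snaps down toward 0.
- bail_pivot (a point): Middle of the bail's pivot axis (parallel to the jar's y), on the jar's axis, 70 mm up. The wire is springy along its length: as it crosses the crest the grip needs to move 2 to 3 mm farther from this axis, so guide it there with a loose hold or a push rather than a hard pinch on an exact circle.
- bail_grip (a point): Centre of the bail's grip, a black sleeve 13 mm thick, 44 mm long, parallel to jar y, on a thumb bow 122 mm from the pivot axis; the wire across the saddles (8 mm thick) is 98 mm from it. At bail angle a the grip is 122 mm x sin(a-0.08) before the jar's axis and 122 mm x cos(a-0.08) above the pivots: open, low before the jar, taken with the tool leaning back; clamped, 192 mm up.
- lemon_center (a point): Centre of the whole yellow lemon, 48 mm thick, 55 g, lying on the worktop.
- onion: Brown onion, 52 mm wide, 64 mm high, standing on the worktop; origin at its underside. Leave alone.
- oil_carafe: Small glass carafe with oil and a handle, 67 x 87 mm, 116 mm high; origin at its underside. Leave alone.
- salt_dish: Small glass dish of salt, 46 mm wide, 22 mm high; origin at its underside. Leave alone.
- lid_top (a point): Centre of the lid's outer (top) face, 62 mm from the hinge, 14 mm above the underside. On this face stand two wooden saddles, 40 mm either side of the middle (along jar y), 14 mm wide, 39 to 92 mm from the hinge, rising to 44 mm above the lid's underside; the strip of 66 mm between them is clear.
Not all that is in view belongs to the job. Leave any pink look-alike of the part that bears lemon_center alone.

How it is judged (in metres and radians):
On the way, in this order (a step that is already met when the one before it is completed fails the run):
1. the lemon lies in the jar while the lid is still open (horizontal distance between lemon_center and jar below 0.045 m and z of lemon_center in the frame of jar below 0.075 m and value of joint lid above 1 rad and contact force between lemon and the fingers below 0.1 N), for 0.2 s.
2. the lid is shut over the lemon, the bail still open (horizontal distance between lemon_center and jar below 0.045 m and z of lemon_center in the frame of jar below 0.075 m and value of joint lid below 0.04 rad and value of joint bail above 0.5 rad), for 0.2 s.
3. the bail is swung over the crest into its seats (value of joint lid below 0.04 rad and value of joint bail below 0.15 rad), for 0.2 s.
At the end, for the whole second after the job is handed in: The lemon lies at rest in the jar, the lid is shut (within 0.04 rad) and the bail is past the crest and home in its seats (joint below 0.15 rad) (all of step 3 and horizontal distance between lemon_center and jar below 0.045 m and z of lemon_center in the frame of jar below 0.075 m and linear speed of lemon below 0.03 m/s); the robot touches nothing.
It fails at once if the onion, the carafe or the salt dish is shifted by more than 30 mm (distance of any of onion, oil_carafe, salt_dish from where it was at the start of the episode above 0.03 m).
It also fails if it takes over 72 s, if anything falls off the work surface, if the arm or the gripper's body presses on something with over 40 N, if the wrist force passes 120 N, or if a joint passes its speed limit or range.

## Working session

There is one attempt and no reset: what is moved stays moved. The work goes in short steps, Python scripts to look and compute and a tool call to move; the robot and the scene stay as the last step left them, time stands still between calls to the robot, and variables do not carry over. Pictures are saved under pics/ and viewed, at most 10 in all, crops included, and the job is handed in when it is done.

Besides the shell and the picture viewer there is one more tool, called as name(argument=value, ...) on one line, values as JSON. jog_arm: Moves the arm, as the interface text tells. Its arguments: {"type":"object","properties":{"plan":{"type":"array"},"claw":{"type":"number"},"force":{"type":"number"}},"required":["plan"]}

```bash
mkdir -p pics; cat > h.py <<'E'
import numpy as np, cv2
from cell import manip, camera, get_calibration
from scipy.spatial.transform import Rotation as R
def att(c):
    a=np.array(c["attitude"],float)
    return a if a.shape==(3,3) else R.from_euler('xyz',a).as_matrix()
def snap(n,f):
    p,d=camera(n); cv2.imwrite(f'pics/{f}.png',p[:,:,::-1]); np.savez(f'pics/{f}.npz',p=p,d=d); return p,d
def ray(n,uv):
    c=get_calibration(n); uv=np.atleast_2d(np.array(uv,float))
    x=np.stack([(uv[:,0]-c['cx'])/c['fx'],(uv[:,1]-c['cy'])/c['fy']],1); s=x.copy()
    for _ in range(10): s=x/(1+c['k1']*(s**2).sum(1,keepdims=True))
    return np.array(c['origin'],float), np.c_[s,np.ones(len(s))]@att(c).T
def onz(n,uv,z):
    o,r=ray(n,uv); return o+r*((z-o[2])/r[:,2])[:,None]
def pts(n,uv,d):
    o,r=ray(n,uv); return o+r*np.array(d).reshape(-1,1)
def cloud(n,d):
    v,u=np.mgrid[:400,:640]; P=pts(n,np.c_[u.ravel(),v.ravel()],d.ravel()).reshape(400,640,3); P[d==0]=np.nan; return P
E
python3 - <<'E'
from h import *
print(get_calibration("scene"),get_calibration("top"))
print(manip.read_state())
a,_=snap("scene","s0"); b,_=snap("top","t0")
cv2.imwrite('pics/b0.png',cv2.resize(np.vstack([a,b])[:,:,::-1],(480,600),interpolation=cv2.INTER_AREA))
E
```

```text
{'fx': 517.7841733161354, 'fy': 517.7841733161354, 'cx': 324.9637884687802, 'cy': 196.1252991317189, 'k1': -0.08866567662035436, 'origin': array([ 183.28759456, -752.40808274,  916.15408368]), 'attitude': array([-2.40326353e+00,  8.34018327e-04, -5.34878670e-01])} {'fx': 446.61732675086495, 'fy': 446.61732675086495, 'cx': 321.66548747981085, 'cy': 200.05472394426482, 'k1': 0.018377595894800116, 'origin': array([ 352.19652593, -152.86213797, 1203.21018358]), 'attitude': array([-2.9819205 ,  0.03384226, -1.57517798])}
{'clock': 0.0, 'joints': array([ 1.10037913e+00,  3.00478994e-01,  1.52161395e+00,  3.21737038e-06,
        1.32070271e+00, -6.65804404e-02]), 'qd': array([-0.00016334,  0.00247355, -0.00095476,  0.00069168,  0.00131671,
        0.00060383]), 'effort': array([-1.84456570e-03, -5.31807590e+01, -3.52740026e+01,  7.08691031e-02,
        2.44240573e-02, -6.90851493e-05]), 'eef_pos': array([215.98797657, 505.51329337, 204.86809878]), 'eef_rot': array([-3.14039253e+00, -8.31465707e-05,  2.73775505e+00]), 'wrist_force': array([-0.7107936 ,  0.04726766,  0.10249101]), 'moment': array([ 0.03132624,  0.04699289, -0.03308411]), 'finger_force': 0.0, 'finger_gap': 94.08128296936826}
```

View pics/s0.png

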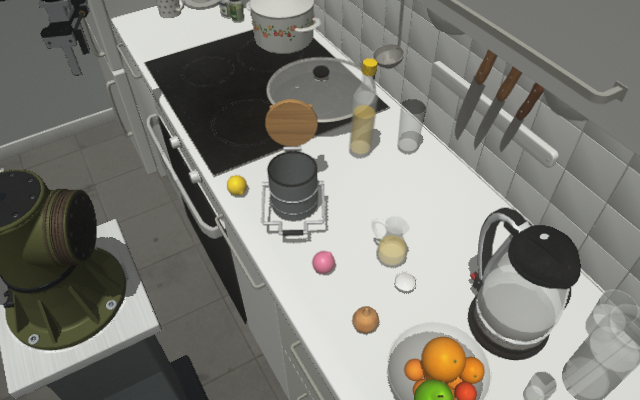

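View pics/t0.png

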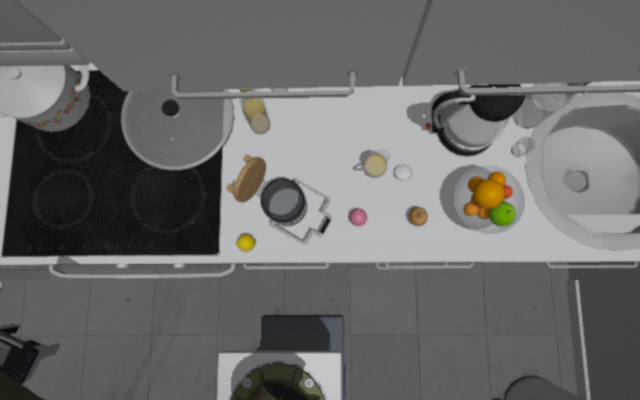

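The scene picture shows the jar at (293,185), its open lid at (291,122), the lemon at (236,185) and the black grip at (293,232), with the pink decoy at (323,262). In the top picture the jar is at (284,200), the grip at (325,226), the lid at (250,178) and the lemon at (246,242).

```bash
python3 - <<'E'
from h import *
for n,f,lm,gr,ld in (("scene","s0",(236,185),(293,232),(291,122)),("top","t0",(246,242),(325,226),(248,178))):
    z=np.load(f'pics/{f}.npz'); p,d=z['p'],z['d']; P=cloud(n,d); h=cv2.cvtColor(p,cv2.COLOR_RGB2HSV)
    vv,uu=np.mgrid[:400,:640]
    def near(c,r): return np.hypot(uu-c[0],vv-c[1])<r
    m=near(lm,18)&(h[...,1]>150)&(h[...,0]>18)&(h[...,0]<35)
    c=[uu[m].mean(),vv[m].mean()]; print(n,'lemon',c,m.sum(),onz(n,c,24)[0],'depthmed',np.nanmedian(P[m],0),'ztop',np.nanmax(P[m][:,2]))
    # lemon long axis
    q=onz(n,np.c_[uu[m],vv[m]],24)[:,:2]; w,V=np.linalg.eigh(np.cov(q.T)); print(' axes',4*np.sqrt(w),V[:,1])
    m=near(gr,16)&(p.max(2)<70); c=[uu[m].mean(),vv[m].mean()]
    q=P[m]; q=q[np.isfinite(q[:,0])]; print(' grip',c,m.sum(),'z',np.median(q,0),np.percentile(q[:,2],[5,50,95]))
    # rim
    m=(abs(P[...,2]-121)<5)&near((293,170) if n=="scene" else (284,200),40)
    q=P[m][:,:2]; A=np.c_[2*q,np.ones(len(q))]; s=np.linalg.lstsq(A,(q**2).sum(1),rcond=None)[0]
    print(' rim',len(q),s[:2],np.sqrt(s[2]+s[0]**2+s[1]**2))
    # lid wood
    m=near(ld,32)&(h[...,0]<20)&(h[...,1]>90)&np.isfinite(P[...,0])
    q=P[m]; U=np.linalg.svd(q-q.mean(0),full_matrices=False)[2]; print(' lid',m.sum(),np.median(q,0),'n',U[2],'zmax',np.percentile(q[:,2],[1,99]),'top pt',q[q[:,2]>np.percentile(q[:,2],97)].mean(0))
E
```

```text
scene lemon [np.float64(236.12811387900356), np.float64(184.65836298932385)] 281 [433.17585066  86.38850646  24.        ] depthmed [429.99316247  74.81751886  35.90740417] ztop 47.58562193185992
 axes [44.77919446 63.39781486] [0.22704253 0.97388484]
 grip [np.float64(292.6860465116279), np.float64(232.4418604651163)] 86 z [ 473.61236239 -125.95879271   46.05802535] [42.35911324 46.05802535 49.57936342]
 rim 387 [533.29643016 -18.14744322] 53.32252151433774
 lid 1975 [568.7470349   44.9159359  187.32550603] n [0.61052711 0.58038839 0.53889328] zmax [  4.35939202 237.95139354] top pt [574.00988716  52.72273518 237.42718675]
top lemon [np.float64(245.52336448598132), np.float64(242.2803738317757)] 214 [431.06308028  88.5459495   24.        ] depthmed [430.34803971  85.11282002  40.14107918] ztop 49.812220380352755
 axes [42.13759736 45.83933898] [-0.03689069  0.99931931]
 grip [np.float64(324.56363636363636), np.float64(225.12727272727273)] 55 z [ 473.09485315 -122.77924243   45.85687345] [41.94967028 45.85687345 50.35874939]
 rim 330 [529.78822708 -16.2033774 ] 53.20788811740293
 lid 917 [564.09506247  48.59128722 203.11907126] n [-0.47983359 -0.85135045  0.21204278] zmax [140.7323674  239.60819073] top pt [570.88946664  54.18658485 239.36935959]
```

jog_arm(plan=[0.216,-0.418,-0.08,0,0,0,0.216,-0.418,-0.08,0,0,0,0.216,-0.418,-0.08,0,0,0,0.216,-0.418,-0.08,0,0,0,0.216,-0.418,-0.08,0,0,0,0.216,-0.418,-0.08,0,0,0,0.216,-0.418,-0.08,0,0,0,0.216,-0.418,-0.08,0,0,0,0.216,-0.418,-0.08,0,0,0,0.216,-0.418,-0.08,0,0,0,0.216,-0.418,-0.08,0,0,0,0.216,-0.418,-0.08,0,0,0,0.216,-0.418,-0.08,0,0,0,0.216,-0.418,-0.12,0,0,0,0.216,-0.418,-0.15,0,0,0,0.216,-0.418,-0.18,0,0,0,0.216,-0.418,-0.198,0,0,0,0.216,-0.418,-0.198,0,0,0], claw=0.094)

```text
clock: 1.9
eef_pos: [430.5, 88.6, 5.8]
eef_rot: [-3.14, -0.003, 2.74]
wrist_force: [0.4, 0.2, 0.0]
finger_gap: 94.1
finger_force: 0.0
```

jog_arm(plan=[0,0,0,0,0,0,0,0,0,0,0,0,0,0,0,0,0,0,0,0,0,0,0,0,0,0,0,0,0,0,0,0,0,0,0,0,0,0,0,0,0,0,0,0,0,0,0,0], claw=0.03, force=10)

```text
clock: 2.7
eef_pos: [432.2, 87.7, 7.5]
eef_rot: [3.142, 0.0, 2.738]
wrist_force: [0.3, 0.3, 1.2]
finger_gap: 46.2
finger_force: 9.7
```

jog_arm(plan=[0,0,0.04,0,0,0,0,0,0.08,0,0,0,0,0,0.12,0,0,0,0,0,0.16,0,0,-8,0,0,0.16,0,0,-16,0.01,-0.01,0.16,0,0,-24,0.02,-0.02,0.16,0,0,-32,0.03,-0.03,0.16,0,0,-40,0.04,-0.04,0.16,0,0,-48,0.05,-0.05,0.16,0,0,-56,0.06,-0.06,0.16,0,0,-64,0.07,-0.07,0.16,0,0,-72,0.08,-0.08,0.16,0,0,-80,0.09,-0.09,0.16,0,0,-88,0.098,-0.107,0.16,0,0,-96,0.098,-0.107,0.16,0,0,-96,0.098,-0.107,0.16,0,0,-96])

```text
clock: 4.4
eef_pos: [529.8, -19.1, 167.1]
eef_rot: [-3.141, 0.0, 1.065]
wrist_force: [0.4, 0.4, -1.2]
finger_gap: 46.2
finger_force: 9.7
```

```bash
python3 - <<'E'
from h import *
s=manip.read_state(); print(s['eef_pos'],s['eef_rot'],s['finger_gap'],s['joints'])
a,d=snap("scene","s1"); b,d2=snap("top","t1")
x=np.hstack([a[60:300,180:440],b[100:300,160:420].repeat(1,0)[:240] if 0 else np.vstack([b[100:300,160:420],np.zeros((40,260,3),np.uint8)])])
cv2.imwrite('pics/c1.png',cv2.resize(x[:,:,::-1],(800,369)))
E
```

```text
[529.8088348  -19.14623563 167.14559941] [-3.14087058e+00  1.44430171e-04  1.06486306e+00] 46.231524032422875 [-1.05289753e-01  2.91115453e-01  1.62452858e+00  1.57880752e-04
  1.22666985e+00  4.00590253e-01]
```

View pics/c1.png

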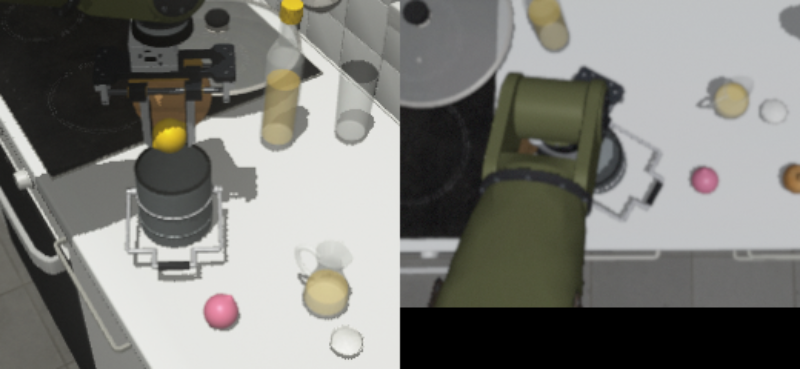

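The picture shows the lemon held above the mouth at crop (168,138), with the gripper body clear in front of the lid. Next I lower it and release.

jog_arm(plan=[0,0,-0.02,0,0,0,0,0,-0.04,0,0,0,0,0,-0.06,0,0,0,0,0,-0.08,0,0,0,0,0,-0.1,0,0,0,0,0,-0.115,0,0,0,0,0,-0.125,0,0,0,0,0,-0.125,0,0,0,0,0,-0.125,0,0,0])

```text
clock: 5.4
eef_pos: [530.3, -19.0, 43.0]
eef_rot: [3.141, -0.0, 1.063]
wrist_force: [-0.2, -0.2, -0.6]
finger_gap: 46.3
finger_force: 9.7
```

jog_arm(plan=[0,0,0,0,0,0,0,0,0,0,0,0,0,0,0,0,0,0,0,0,0,0,0,0,0,0,0,0,0,0,0,0,0,0,0,0], claw=0.06)

```text
clock: 6.0
eef_pos: [530.1, -19.3, 42.5]
eef_rot: [-3.142, 0.0, 1.062]
wrist_force: [1.0, 0.1, -0.7]
finger_gap: 60.1
finger_force: 0.0
```

jog_arm(plan=[0,0,0.03,0,0,0,0,0,0.06,0,0,0,0,0,0.1,0,0,0,0,0,0.15,0,0,0,0,0,0.2,0,0,0,0,0,0.25,0,0,0,0,0,0.25,0,0,0])

```text
clock: 6.7
eef_pos: [531.6, -19.4, 299.3]
eef_rot: [3.132, -0.004, 1.062]
wrist_force: [0.5, -0.4, -0.6]
finger_gap: 59.9
finger_force: 0.0
```

```bash
python3 - <<'E'
from h import *
a,d=snap("scene","s2"); P=cloud("scene",d)
h=cv2.cvtColor(a,cv2.COLOR_RGB2HSV); m=np.zeros(d.shape,bool); m[85:160,255:325]=1
m&=(h[...,0]<20)&(h[...,1]>90)&np.isfinite(P[...,0])&(P[...,2]>100); q=P[m]; print('lid top',q[q[:,2]>np.percentile(q[:,2],97)].mean(0),m.sum())
for r in ((368,60),(370,68),(363,110),(358,148),(355,152)): print('bottle',r,P[r[1],r[0]])
print('cap',pts("scene",[(370,66)],[d[66,370]]))
b,d2=snap("top","t2"); Q=cloud("top",d2)
print('cab', np.nanmin(Q[40:80,230:330,2]),np.nanmin(Q[40:80,230:330,0]),Q[60,280],Q[93,260])
c=np.hstack([a[60:300,180:440],np.vstack([b[100:300,160:420],np.zeros((40,260,3),np.uint8)])])
cv2.imwrite('pics/c2.png',cv2.resize(c[:,:,::-1],(800,369)))
E
```

```text
lid top [578.79125091  65.719241   234.31415877] 1977
bottle (368, 60) [773.66822612  56.68364879 271.80450134]
bottle (370, 68) [766.92958795  37.9430366  263.80562176]
bottle (363, 110) [749.49692023  29.94475509 158.60017762]
bottle (358, 148) [747.57776358  37.9960811   33.0950265 ]
bottle (355, 152) [741.95698957  42.13802991  18.72217772]
cap [[764.25214308  34.84348341 271.68673937]]
cab 613.8986846861069 615.7888876275019 [616.70987017 -83.57661234 676.00920869] [588.0976773  -52.68745401 640.93176308]
```

View pics/c2.png

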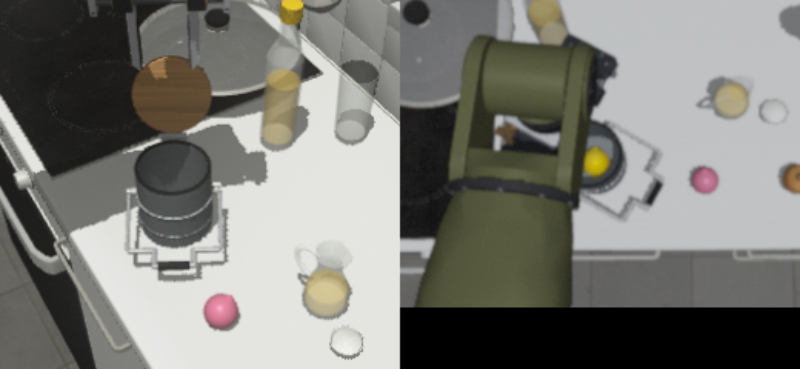

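Lemon is in the jar (top crop (596,162)); the lid leans back at its stop with its top at (579,66,234). I check the arm's height against the wall cabinet before moving behind the lid.

```bash
python3 - <<'E'
from h import *
z=np.load('pics/t2.npz'); Q=cloud("top",z['d']); m=np.zeros((400,640),bool); m[120:215,185:260]=1
q=Q[m]; q=q[(q[:,2]>320)]; print(np.percentile(q[:,2],[50,99]),np.percentile(q[:,0],[1,99]))
q0=np.load('pics/t0.npz'); C=cloud("top",q0['d']); c=C[60:100,150:360].reshape(-1,3); c=c[c[:,2]>300]; print(len(c),np.nanmin(c,0),np.percentile(c[:,0],[1,5]),np.percentile(c[:,2],[1,50]))
E
```

```text
[598.88803499 621.91599346] [429.78636399 562.21550559]
7230 [ 583.91329624 -187.25580367  586.81881675] [584.73479712 585.34095907] [590.12594066 640.44878522]
```

jog_arm(plan=[-0.052,0.029,-0.03,0,0,0,-0.052,0.029,-0.052,0,0,0,-0.052,0.029,-0.052,0,0,0,-0.03,0.069,-0.052,0,0,0,-0.008,0.109,-0.052,0,0,0,0.015,0.149,-0.052,0,0,0,0.015,0.149,-0.052,0,0,0,0.015,0.149,-0.077,0,0,0,0.015,0.149,-0.077,0,0,0,0.041,0.135,-0.077,0,0,0,0.067,0.12,-0.077,0,0,0,0.067,0.12,-0.077,0,0,0,0.067,0.12,-0.077,0,0,0], claw=0)

```text
clock: 8.1
eef_pos: [597.3, 100.0, 215.8]
eef_rot: [-3.141, 0.0, 1.061]
wrist_force: [0.3, 0.4, 0.0]
finger_gap: 0.3
finger_force: 0.0
```

jog_arm(plan=[-0.008,-0.014,0,0,0,0,-0.016,-0.029,0,0,0,0,-0.023,-0.042,0,0,0,0,-0.031,-0.055,0,0,0,0,-0.038,-0.068,-0.002,0,0,0,-0.045,-0.081,-0.005,0,0,0,-0.053,-0.095,-0.009,0,0,0,-0.06,-0.108,-0.014,0,0,0,-0.066,-0.119,-0.02,0,0,0,-0.072,-0.13,-0.026,0,0,0,-0.077,-0.138,-0.038,0,0,0,-0.077,-0.138,-0.038,0,0,0,-0.077,-0.138,-0.038,0,0,0])

```text
clock: 9.4
eef_pos: [520.1, -37.2, 177.2]
eef_rot: [-3.141, 0.0, 1.062]
wrist_force: [0.5, -0.2, -0.6]
finger_gap: 0.3
finger_force: 0.0
```

```bash
python3 - <<'E'
from h import *
a,d=snap("scene","s3"); P=cloud("scene",d)
h=cv2.cvtColor(a,cv2.COLOR_RGB2HSV); m=np.zeros(d.shape,bool); m[85:220,235:345]=1
m&=(h[...,0]<20)&(h[...,1]>90)&np.isfinite(P[...,0])&(P[...,2]>100); q=P[m]; print(len(q),q.mean(0),np.percentile(q[:,2],[1,10,50,90,99]))
cv2.imwrite('pics/c3.png',cv2.resize(a[40:280,160:460,::-1],(750,600)))
E
```

```text
1565 [525.14156612 -34.32627509 143.63624924] [124.7208674  131.60582661 134.72539123 162.24423588 303.32679064]
```

View pics/c3.png

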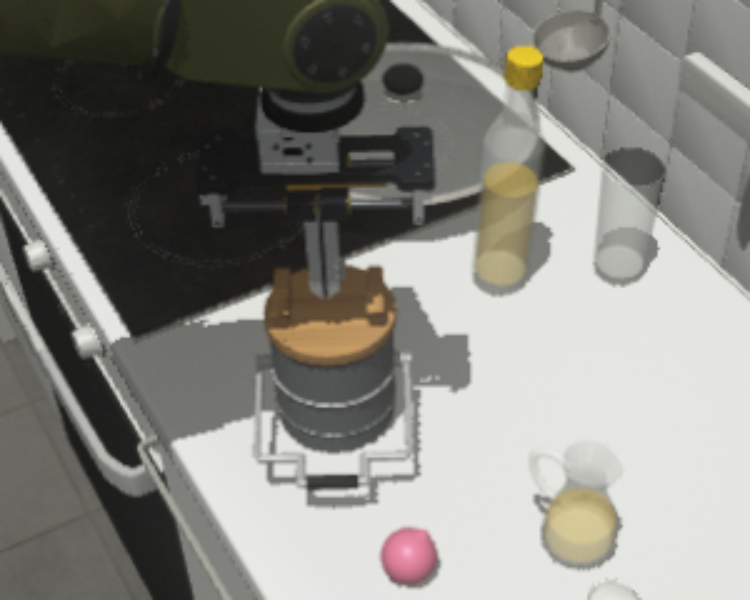

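Lid is shut (wood top at about 135 mm). Now I rise and turn the tool so it closes in the bail's plane.

jog_arm(plan=[0,0,0.04,0,0,0,0,0,0.075,0,0,0,0,0,0.075,0,0,8,-0.007,-0.012,0.075,0,0,16,-0.014,-0.024,0.075,0,0,24,-0.021,-0.037,0.075,0,0,32,-0.028,-0.05,0.075,0,0,40,-0.035,-0.062,0.075,0,0,48,-0.042,-0.074,0.075,0,0,56,-0.049,-0.087,0.075,0,0,64,-0.056,-0.1,0.075,0,0,72,-0.062,-0.112,0.075,0,0,80,-0.068,-0.123,0.075,0,0,88,-0.068,-0.123,0.075,0,0,90,-0.068,-0.123,0.075,0,0,90], claw=0.05)

```text
clock: 10.95
eef_pos: [452.4, -160.2, 252.8]
eef_rot: [3.141, 0.001, 2.634]
wrist_force: [0.1, 0.0, -0.0]
finger_gap: 49.9
finger_force: 0.0
```

jog_arm(plan=[0,0,0,6.1,-3.4,0,0,0,0,12.2,-6.8,0,0,0,0,18.4,-10.2,0,0,0,0,24.5,-13.6,0,0,0,0,26.2,-14.5,0,0,0,0,26.2,-14.5,0,0,0,0,26.2,-14.5,0])

```text
clock: 11.65
eef_pos: [452.3, -160.1, 252.6]
eef_rot: [2.62, -0.002, 2.633]
wrist_force: [-0.5, 0.7, -0.6]
finger_gap: 50.2
finger_force: 0.0
```

```bash
python3 - <<'E'
from h import *
s=manip.read_state(); print(s['eef_pos'],s['joints'],s['finger_gap']); Rm=R.from_euler('xyz',s['eef_rot']).as_matrix(); print(Rm[:,2],Rm[:,1])
z=np.load('pics/s3.npz'); p,d=z['p'],z['d']; P=cloud("scene",d); vv,uu=np.mgrid[:400,:640]
m=(np.hypot(uu-293,vv-232)<16)&(p.max(2)<70); q=P[m]; print('grip',m.sum(),np.nanmedian(q,0)); ee=np.c_[uu[m],vv[m]]; print(onz("scene",[ee[:,0].mean(),ee[:,1].mean()],43))
E
```

```text
[ 452.32993181 -160.10275258  252.63041874] [-0.69977459  0.12591691  1.70524907  0.51536079  1.4400881  -1.86425124] 50.24569099483286
[ 0.24115859  0.43572964 -0.86716908] [0.42285515 0.75708555 0.49801103]
grip 85 [ 473.99662403 -125.70164627   46.05445021]
[[ 474.67274759 -123.83636973   43.        ]]
```

jog_arm(plan=[0,0,-0.045,0,0,0,0,0,-0.09,0,0,0,0.001,0,-0.136,0,0,0,0.001,0,-0.136,0,0,0,0.007,0.011,-0.158,0,0,0,0.013,0.022,-0.179,0,0,0,0.019,0.033,-0.2,0,0,0,0.0255,0.0437,-0.222,0,0,0,0.0255,0.0437,-0.222,0,0,0,0.0255,0.0437,-0.222,0,0,0])

```text
clock: 12.65
eef_pos: [478.6, -116.8, 32.5]
eef_rot: [2.619, 0.0, 2.635]
wrist_force: [-1.3, 0.3, -0.3]
finger_gap: 50.2
finger_force: 0.0
```

```bash
python3 - <<'E'
from h import *
a,d=snap("scene","s4")
cv2.imwrite('pics/c4.png',cv2.resize(a[120:280,210:410,::-1],(750,600),interpolation=cv2.INTER_CUBIC))
E
```

```text
(no output)
```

View pics/c4.png

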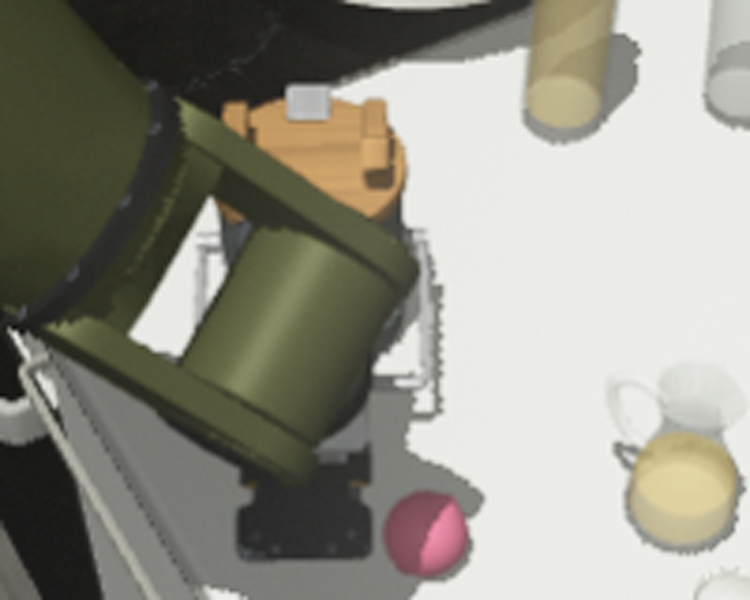

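The gripper hides the grip at crop (305,480); the pink ball at (428,530) and the jar are untouched. I close lightly to confirm the sleeve is between the fingers.

jog_arm(plan=[0,0,0,0,0,0,0,0,0,0,0,0,0,0,0,0,0,0,0,0,0,0,0,0,0,0,0,0,0,0,0,0,0,0,0,0,0,0,0,0,0,0], claw=0.005, force=3)

```text
clock: 13.4
eef_pos: [477.6, -116.6, 30.4]
eef_rot: [2.619, -0.002, 2.633]
wrist_force: [-0.2, -0.5, -0.0]
finger_gap: 12.9
finger_force: 3.0
```

```bash
python3 - <<'E'
import numpy as np
u=np.array([.485,.875])
def rows(phis,ths,p0,t0,r=122.5):
    def tcp(p,t): return np.r_[u*(-r*np.sin(p)+15*np.sin(t)), r*np.cos(p)-15*np.cos(t)]
    o=[]
    for p,t in zip(phis,ths):
        s=(tcp(p,t)-tcp(p0,t0))/1000; a=np.degrees(t-t0); o+=[*np.round(s,4),round(.875*a,1),round(-.485*a,1),0]
    print([float(x) for x in o])
T=np.radians
rows(np.linspace(1.72,.7,16),[T(30)]*16,1.788,T(30))
rows(np.linspace(.65,.3,8),T(np.linspace(29,17,8)),.7,T(30))
rows(np.linspace(.26,-.12,14),T(np.linspace(15.5,5,14)),.3,T(17))
E
```

```text
[-0.0007, -0.0013, 0.0082, 0.0, -0.0, 0.0, -0.0012, -0.0022, 0.0165, 0.0, -0.0, 0.0, -0.0014, -0.0025, 0.0248, 0.0, -0.0, 0.0, -0.0013, -0.0024, 0.0331, 0.0, -0.0, 0.0, -0.0009, -0.0017, 0.0414, 0.0, -0.0, 0.0, -0.0003, -0.0006, 0.0496, 0.0, -0.0, 0.0, 0.0006, 0.0011, 0.0577, 0.0, -0.0, 0.0, 0.0017, 0.0032, 0.0657, 0.0, -0.0, 0.0, 0.0032, 0.0057, 0.0735, 0.0, -0.0, 0.0, 0.0049, 0.0088, 0.0811, 0.0, -0.0, 0.0, 0.0068, 0.0122, 0.0884, 0.0, -0.0, 0.0, 0.0089, 0.0161, 0.0954, 0.0, -0.0, 0.0, 0.0113, 0.0204, 0.1022, 0.0, -0.0, 0.0, 0.0139, 0.0251, 0.1085, 0.0, -0.0, 0.0, 0.0167, 0.0302, 0.1145, 0.0, -0.0, 0.0, 0.0197, 0.0356, 0.1201, 0.0, -0.0, 0.0]
[0.0022, 0.004, 0.0037, -0.9, 0.5, 0.0, 0.0044, 0.008, 0.0071, -2.4, 1.3, 0.0, 0.0067, 0.0121, 0.0102, -3.9, 2.1, 0.0, 0.0091, 0.0164, 0.0131, -5.4, 3.0, 0.0, 0.0115, 0.0208, 0.0157, -6.9, 3.8, 0.0, 0.014, 0.0253, 0.0181, -8.4, 4.6, 0.0, 0.0166, 0.0299, 0.0202, -9.9, 5.5, 0.0, 0.0192, 0.0347, 0.022, -11.4, 6.3, 0.0]
[0.0021, 0.0038, 0.0012, -1.3, 0.7, 0.0, 0.0037, 0.0067, 0.0021, -2.0, 1.1, 0.0, 0.0053, 0.0095, 0.0028, -2.7, 1.5, 0.0, 0.0069, 0.0124, 0.0034, -3.4, 1.9, 0.0, 0.0085, 0.0153, 0.0039, -4.1, 2.3, 0.0, 0.0101, 0.0183, 0.0043, -4.8, 2.7, 0.0, 0.0118, 0.0212, 0.0046, -5.6, 3.1, 0.0, 0.0134, 0.0241, 0.0048, -6.3, 3.5, 0.0, 0.015, 0.0271, 0.005, -7.0, 3.9, 0.0, 0.0167, 0.03, 0.005, -7.7, 4.3, 0.0, 0.0183, 0.033, 0.0049, -8.4, 4.6, 0.0, 0.0199, 0.0359, 0.0047, -9.1, 5.0, 0.0, 0.0216, 0.0389, 0.0044, -9.8, 5.4, 0.0, 0.0232, 0.0418, 0.004, -10.5, 5.8, 0.0]
```

jog_arm(plan=[0,0,0,0,0,0,0,0,0,0,0,0,-0.001,-0.001,0.008,0,0,0,-0.001,-0.002,0.0165,0,0,0,-0.0014,-0.0025,0.025,0,0,0,-0.0013,-0.0024,0.033,0,0,0,-0.001,-0.002,0.041,0,0,0,0,-0.001,0.05,0,0,0,0.001,0.001,0.058,0,0,0,0.002,0.003,0.066,0,0,0,0.003,0.006,0.0735,0,0,0,0.005,0.009,0.081,0,0,0,0.007,0.012,0.0885,0,0,0,0.009,0.016,0.0955,0,0,0,0.0115,0.0205,0.102,0,0,0,0.014,0.025,0.1085,0,0,0,0.017,0.03,0.1145,0,0,0,0.02,0.0355,0.12,0,0,0,0.02,0.0355,0.12,0,0,0], claw=0.016, force=20)

```text
clock: 15.3
eef_pos: [498.0, -80.3, 151.1]
eef_rot: [2.619, -0.001, 2.634]
wrist_force: [-0.6, -0.2, 0.2]
finger_gap: 16.2
finger_force: 0.0
```

```bash
python3 - <<'E'
from h import *
a,d=snap("scene","s5")
cv2.imwrite('pics/c5.png',cv2.resize(a[100:260,210:410,::-1],(750,600),interpolation=cv2.INTER_CUBIC))
E
```

View pics/c5.png

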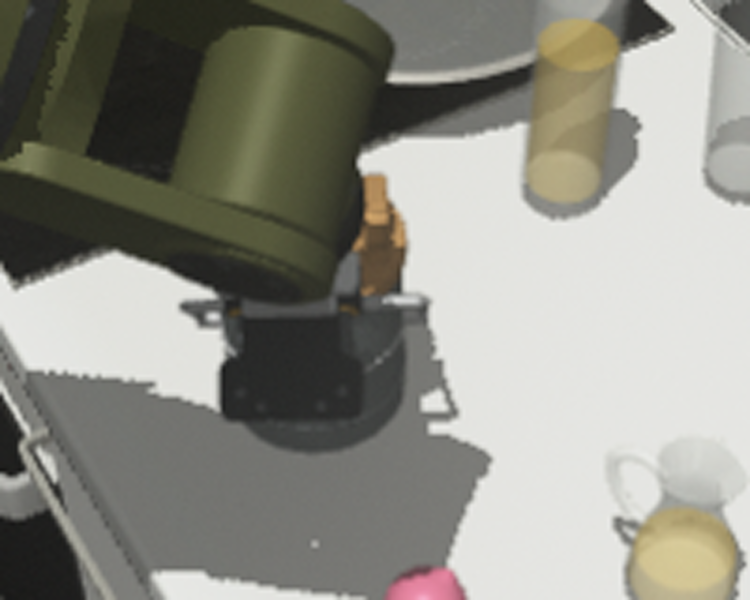

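The bail has risen with the gripper: its wire ends show at crop (190,308) and (420,303). I carry on to just before the crest.

jog_arm(plan=[0.002,0.004,0.0035,-1,0.5,0,0.0045,0.008,0.007,-2.4,1.3,0,0.0065,0.012,0.01,-4,2,0,0.009,0.0165,0.013,-5.4,3,0,0.0115,0.021,0.0155,-7,4,0,0.014,0.0255,0.018,-8.4,4.6,0,0.0165,0.03,0.02,-10,5.5,0,0.019,0.0345,0.022,-11.4,6.3,0,0.019,0.0345,0.022,-11.4,6.3,0,0.019,0.0345,0.022,-11.4,6.3,0])

```text
clock: 16.35
eef_pos: [516.4, -46.4, 172.1]
eef_rot: [2.846, -0.001, 2.634]
wrist_force: [-0.8, 0.4, -0.4]
finger_gap: 15.7
finger_force: 0.0
```

jog_arm(plan=[0.002,0.004,0.001,-1.3,0.7,0,0.004,0.007,0.002,-2,1.1,0,0.0055,0.0095,0.003,-2.7,1.5,0,0.007,0.0125,0.0035,-3.4,1.9,0,0.0085,0.0155,0.004,-4,2.3,0,0.01,0.0185,0.0045,-4.8,2.7,0,0.012,0.021,0.0045,-5.6,3.1,0,0.0135,0.024,0.005,-6.3,3.5,0,0.015,0.027,0.005,-7,3.9,0,0.0165,0.03,0.005,-7.7,4.3,0,0.0185,0.033,0.005,-8.4,4.6,0,0.02,0.036,0.0045,-9,5,0,0.0215,0.039,0.0045,-10,5.4,0,0.023,0.042,0.004,-10.5,5.8,0,0.023,0.042,0.004,-10.5,5.8,0,0.023,0.042,0.004,-10.5,5.8,0])

```text
clock: 17.95
eef_pos: [538.9, -6.2, 176.4]
eef_rot: [3.06, -0.0, 2.633]
wrist_force: [-8.2, -19.5, 4.5]
finger_gap: 16.1
finger_force: 9.7
```

Resistance now rises at grip position 10–12 mm behind the axis, which is where a fully home bail should be. I open and withdraw.

jog_arm(plan=[-0.002,-0.003,0,0,0,0,-0.002,-0.003,0,0,0,0,-0.002,-0.003,0,0,0,0,-0.002,-0.003,0,0,0,0,-0.002,-0.003,0.02,0,0,0,-0.002,-0.003,0.05,0,0,0,-0.03,-0.053,0.08,0,0,0,-0.06,-0.093,0.1,0,0,0,-0.1,-0.123,0.1,0,0,0,-0.14,-0.133,0.1,0,0,0,-0.18,-0.143,0.1,0,0,0,-0.18,-0.143,0.1,0,0,0,-0.18,-0.143,0.1,0,0,0], claw=0.045)

```text
clock: 19.25
eef_pos: [359.6, -147.7, 277.0]
eef_rot: [3.055, 0.002, 2.632]
wrist_force: [0.3, 0.3, 0.1]
finger_gap: 44.8
finger_force: 0.0
```

```bash
python3 - <<'E'
from h import *
a,d=snap("scene","s6"); P=cloud("scene",d)
m=np.zeros(d.shape,bool); m[110:200,260:330]=1
m&=(a.max(2)<70)&(P[...,2]>175)&(P[...,2]<215); q=P[m]; print(m.sum(),np.nanmedian(q,0), (np.nanmedian(q,0)[:2]-[531,-17])@[.485,.875])
cv2.imwrite('pics/c6.png',cv2.resize(a[80:240,210:410,::-1],(750,600),interpolation=cv2.INTER_CUBIC))
E
```

```text
108 [534.15961382 -12.97009017 195.4879455 ] 5.058583809037021
```

View pics/c6.png

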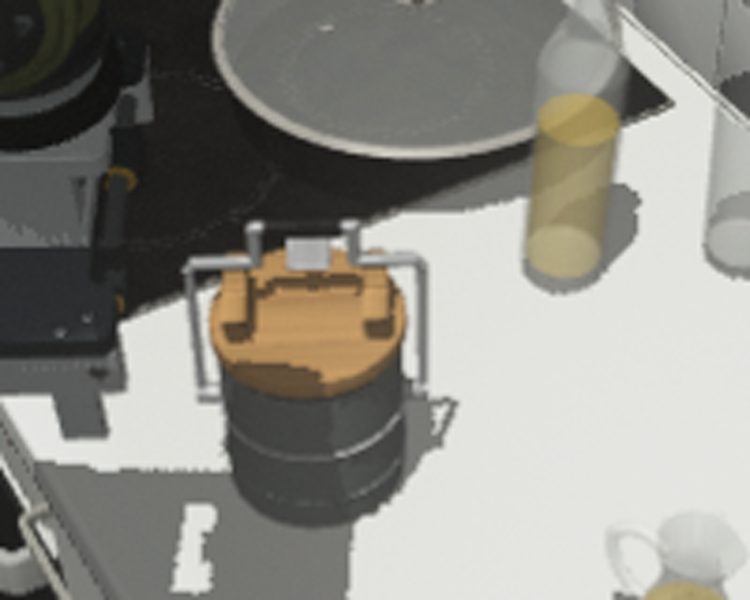

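The picture shows the wire across the saddles and the black grip at crop (303,228). The grip measures about 195 mm up and 5–9 mm behind the axis, so the bail is home. The arm is clear.

```bash
python3 -c "
from cell import manip
print(manip.sign_off())"
```

```text
the job is handed in; nothing more can be done
None
```

The lemon is in the jar, the lid is shut and the bail is clamped past its crest; I handed the job in at about 19 s, and the sign-off returned no verdict.

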